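# Clear the mortar and put the pestle in it

## Robot

A 6-joint arm with a two-finger parallel gripper is mounted at the origin on the work surface. World frame = base frame: x ahead of the robot, y to its left, z up, the work surface at z = 0. Lengths are in mm, angles in rad, forces in N, time in s.
With the tool pointing down it reaches from about 275 to 875 mm from the base axis. Payload 12.5 kg.
Tool frame: the origin (TCP) lies at the centre of the arm's flange, where the gripper is bolted on; the fingertips stand 173 mm ahead of it and the grasp point (between the pads) lies 155 mm ahead of it; z points along the fingers, y is the line along which they close (so a half turn about z gives the same grasp; the last joint's range is limited). The gripper opens to 85 mm and grips with 20 to 120 N. Pads are 22 mm wide; open, the fingers measure 114 mm over their backs; the gripper's body (76 mm by 85 mm) begins 54 mm behind the grasp point. The pads swing forward as they close: fully open they stand 13 mm farther back than shut.
Start: joints at [-0.085, 0.351, 1.652, -0, 1.139, -0.085], TCP at [549.987, 0.027, 404.69] pointing down, gripper open.
Joint ranges: [-2.75, 2.75], [-0.79, 2.1], [0.01, 2.65], [-1.57, 4.71], [0.07, 3.14], [-2.87, 2.87]. Speed limits (rad/s): [2.22, 2.22, 2.79, 3.14, 3.14, 3.14].

## Interface

Orientations are given as a unit quaternion [x, y, z, w].
In Python, from bench import ctrl gives the robot as it stands.
- The arm moves only by the tool send_rows, never from a script. Its argument "moves" is a list that holds one entry, the list of rows, each a list of 5 numbers: the finger opening in cm, from 0 to 8.54, then the shift along the world's x, y, z in cm, then the turn about the world's z in rad. A call has 1 to 8 rows; each row is the pose to reach, as a shift and turn from the pose commanded when the call began; what a row does not reach only later rows make up. A row lasts 1/12 s, in which the tool goes at most 41.7 mm and 7.16 degrees, less where a joint would pass 70% of its speed; a pose out of reach is approached as far as the arm can. A call with a gripper value outside its range is refused whole. The fingers move at their own pace and stop on an object; "grip_force" is the grip in N (left out, the last holds). Time passes only in rows, so rows that repeat a pose let the fingers close. It gives the time, the measured TCP pose, the force, the opening and the grip force at its end, in the units of the state.
- ctrl.get_obs(): the state, without advancing time (a new reading comes with each control period).
- ctrl.snapshot(name): name is "scene" or "side" or "wrist"; returns the picture (384x512x3 uint8, red, green, blue); there is no depth.
- ctrl.camera_model(name): a dict with "mtx" (3x3 intrinsics, pixels), "origin" and "orientation" of the camera in the world; the wrist camera has in their place "T_tool_cam" (4x4, takes a point from camera to tool coordinates, whose origin is the TCP and whose axes are the flange's). Camera axes: x right, y down, z forward; pixel columns grow to the right and rows downward; lengths in mm; the calibration is good to about 2 mm. A picture is of the moment at which its call begins: read the wrist's pose just before it. camera_model takes no time and is no camera call.
- ctrl.hand_in(): hands the job in; it is judged then, once.
The state is a dict: "clock": time; "joint_pos": joint angles; "joint_vel": joint speeds; "joint_efforts": joint torques, N m; "ee_pos": TCP position; "tcp_rot": TCP orientation; "wrist_force": force on the tool from outside, world axes, zero at the start; "moment": the same for the moment, N m; "grip_width": finger opening in mm; "grasp_force": force on a finger pad.
Only numpy, scipy, OpenCV 4.12 (cv2) and the standard library are available. Lean on these libraries where they do the work, as an engineer would, in place of code of your own. Each camera call takes 0.05 s, during which the arm holds its last target. There are 200 camera calls.

## Task

Get the wooden mortar ready for use. First lift the glass tumbler out of the mortar and stand it upright on the cork mat beside the other tumbler; then draw the wooden pestle by its head right out from under the low riser shelf, lay it down on the open deck and let go of it, take it again by its handle and set it head down in the mortar, leaving it leaning there. Keep the mortar standing where it is, tip no glass over, and leave everything else undisturbed.

Things in the scene. Friction and masses are not known exactly. Their poses are not given: they have to be found in the camera images.
- mortar: turned wooden mortar standing loose on the deck, 0.9 kg: open round pot, 116 mm across at the rim, 100 mm at the foot, 85 mm high, wall 12 mm (mouth 92 mm across, bore narrowing to about 80 mm at the floor), inner floor 20 mm above the deck. Origin under the centre of its foot, z up. It stands on one side of the deck, the cork mat on the other (either way round).
- tumbler: clear glass tumbler standing upright in the mortar at the start, its top standing 40 mm above the mortar's rim: 53 mm across at the foot, 58 mm at the top, 105 mm high, wall 3 mm, about 0.16 kg. Origin under the centre of its foot, z up.
- mat: cork mat fixed to the deck, 140 mm along its x, 220 mm along its y, 6 mm thick. Origin under its centre (deck level). The half towards its -y is empty, the other tumbler stands on the half towards +y.
- shelf: low grey steel riser shelf fixed to the deck: 160 mm deep along its x, 240 mm wide along y, top 60 mm above the deck, room below 50 mm high, thin side walls, open at front and back. Its front edge (x = -80 mm in its frame) faces the robot. Origin at deck level under its centre. Nothing stands on the front 60 mm of its top.
- pestle: hardwood pestle lying level, 180 mm long, about 0.11 kg, its head sticking out 55 to 70 mm from under the shelf's front towards the robot, its handle under the shelf. Its x axis runs along it from head to handle end; origin on its axis at half length, 19 mm above the deck when lying. Its centre of mass lies 15 to 20 mm from the origin towards the head.
- pestle_tip (a point): centre of the flat tip of the pestle's head, at x = -90 mm in the pestle's frame. The head is round, 38 mm across, from the tip to x = -28 mm, its nose bevelled over the first 10 mm; it then narrows to the handle at x = -18 mm.
- pestle_handle (a point): middle of the pestle's handle, on its axis, at x = 32 mm in the pestle's frame. The handle is round, 22 mm across, from x = -18 to 82 mm.
- pestle_end (a point): far end of the pestle's handle, on its axis, at x = 90 mm: outer face of a square end plate 38 x 38 mm, 8 mm thick, that keeps the pestle level and from rolling.
- other_tumbler: a second drinking glass, the twin of tumbler, standing upright on the cork mat, on the half towards the mat's +y. Same size and origin as tumbler. Stays where it is.
- scoop: grey plastic coffee scoop lying on the deck: cup 52 mm across and 36 mm high, thin handle sloping down along its +x to 120 mm out. Origin under the centre of the cup. A bystander.
- incense_holder: white ceramic incense holder: round dish 96 mm across with a stub in its centre, 34 mm high over all. Origin under its centre. A bystander.
- jar: amber jar with steel cap, 56 mm across, 85 mm high, standing on top of the riser shelf (riser top 60 mm above the deck). Origin under its centre. A bystander.
- tin: tin can with a paper wrap, 60 mm across, 60 mm high, standing on top of the riser shelf. Origin under its centre. A bystander.
Things that resemble listed ones, but are neither listed nor needed, are in the scene too. What is shaped like the tumbler but red is not meant. What is shaped like the pestle but yellow is not meant.

How it is judged (in metres and radians):
On the way, in this order (a step that is already met when the one before it is completed fails the run):
1. the tumbler stands upright and released on the cork mat (x of tumbler in the frame of mat between -0.065 and 0.065 m and y of tumbler in the frame of mat between -0.105 and 0.105 m and height (world z) of tumbler between 0.002 and 0.012 m and angle between tumbler's own z axis and vertical below 0.1 rad and linear speed of tumbler below 0.03 m/s and contact force between the fingers and tumbler below 0.1 N), for 0.2 s.
2. the pestle lies released on the open deck, its handle end out from under the shelf ((x of pestle_end in the frame of shelf below -0.08 m or y of pestle_end in the frame of shelf below -0.12 m or y of pestle_end in the frame of shelf above 0.12 m) and height (world z) of pestle below 0.027 m and angle between pestle's own x axis and vertical above 1.4 rad and linear speed of pestle below 0.03 m/s and contact force between the fingers and pestle below 0.1 N), for 0.2 s.
3. the pestle is held up by its handle (fingers within 65 mm of the middle of the handle) (height (world z) of pestle above 0.05 m and distance between the grasp point and pestle_handle below 0.065 m and contact force between the fingers and pestle above 0.3 N), for 0.2 s.
At the end, for the whole second after the job is handed in: Pestle at rest, head down in the mortar (tip within 48 mm of its axis, 20 mm or more below its rim, leaning under 60 deg); mortar upright, within 50 mm of its start; tumbler upright and still on the mat, centre of its foot 5 mm or more inside the mat's edges (horizontal distance between pestle_tip and mortar below 0.048 m and z of pestle_tip in the frame of mortar below 0.065 m and angle between pestle's own x axis and vertical below 1.05 rad and linear speed of each of pestle, tumbler below 0.03 m/s and angle between each of mortar, tumbler's own z axis and vertical below 0.1 rad and distance of mortar from where it was at the start of the episode below 0.05 m and x of tumbler in the frame of mat between -0.065 and 0.065 m and y of tumbler in the frame of mat between -0.105 and 0.105 m and height (world z) of tumbler between 0.002 and 0.012 m); the robot touches nothing.
It fails at once if a tumbler is tipped over (angle between tumbler's own z axis and vertical above 0.9 rad or angle between other_tumbler's own z axis and vertical above 0.5 rad).
It fails at once if the mortar is tipped or shoved more than 60 mm (angle between mortar's own z axis and vertical above 0.5 rad or distance of mortar from where it was at the start of the episode above 0.06 m).
It fails at once if a bystander is moved more than 30 mm (distance of any of other_tumbler, scoop, incense_holder, jar, tin from where it was at the start of the episode above 0.03 m).
It also fails if it takes over 72 s, if anything falls off the work surface, if the arm or the gripper's body presses on something with over 40 N, if the wrist force passes 120 N, or if a joint passes its speed limit or range.

## Working session

There is one attempt and no reset: what is moved stays moved. The work goes in short steps, Python scripts to look and compute and a tool call to move; the robot and the scene stay as the last step left them, time stands still between calls to the robot, and variables do not carry over. Pictures are saved under pics/ and viewed, at most 10 in all, crops included, and the job is handed in when it is done.

Besides the shell and the picture viewer there is one more tool, called after "Call:" as name(argument=value, ...) on one line, values as JSON. send_rows: Moves the arm, as the interface text tells. Its arguments: {"type":"object","properties":{"moves":{"type":"array"},"grip_force":{"type":"number"}},"required":["moves"]}

```bash
mkdir -p pics
cat > h.py <<'E'
import numpy as np, cv2
from bench import ctrl
from scipy.spatial.transform import Rotation as R
def pose(name,obs=None):
    m=ctrl.camera_model(name); K=np.array(m["mtx"])
    if "T_tool_cam" in m:
        o=obs or ctrl.get_obs(); T=np.eye(4); T[:3,:3]=R.from_quat(o["tcp_rot"]).as_matrix(); T[:3,3]=o["ee_pos"]
        T=T@np.array(m["T_tool_cam"]); return K,T[:3,:3],T[:3,3]
    q=np.array(m["orientation"]); r=R.from_quat(q).as_matrix() if q.size==4 else q
    return K,r,np.array(m["origin"])
def ray(P,u,v,z):
    K,r,o=P; d=r@np.linalg.solve(K,[u,v,1]); return (o+d*(z-o[2])/d[2])
def proj(P,p):
    K,r,o=P; c=K@(r.T@(np.array(p)-o)); return c[:2]/c[2]
def snap(name,fn):
    o=ctrl.get_obs(); P=pose(name,o); im=ctrl.snapshot(name)[:,:,::-1].copy(); cv2.imwrite("pics/"+fn,im); return P,im
E
python3 - <<'E'
from h import *
ims=[]
for n in("scene","side"):
    P,im=snap(n,n+"0.png"); print(n,P); ims.append(im)
P,im=snap("wrist","wrist0.png"); print(P)
E
```

```text
scene (array([[476.09064424,   0.        , 257.63116012],
       [  0.        , 476.09064424, 188.08033582],
       [  0.        ,   0.        ,   1.        ]]), array([[-0.8644177 ,  0.40358858, -0.29983044],
       [ 0.50274492,  0.70029865, -0.50678334],
       [ 0.00543889, -0.58881072, -0.80825265]]), array([1013.66919163,  746.44624101, 1298.86498615]))
side (array([[424.41084577,   0.        , 259.42637024],
       [  0.        , 424.41084577, 197.03768873],
       [  0.        ,   0.        ,   1.        ]]), array([[ 0.96056281, -0.20626205,  0.18648072],
       [-0.27801115, -0.69943025,  0.65841258],
       [-0.00537527, -0.68429036, -0.72918983]]), array([ 372.46424634, -766.97903098,  884.63775368]))
(array([[302.30792783,   0.        , 253.55059611],
       [  0.        , 302.30792783, 186.22566667],
       [  0.        ,   0.        ,   1.        ]]), array([[ 9.99999193e-01,  1.11841386e-04, -1.26523919e-03],
       [-2.30224937e-04, -9.63656512e-01, -2.67144294e-01],
       [-1.24913377e-03,  2.67144370e-01, -9.63655709e-01]]), array([550.59597328,  67.26686004, 373.45865235]))
```

View pics/scene0.png

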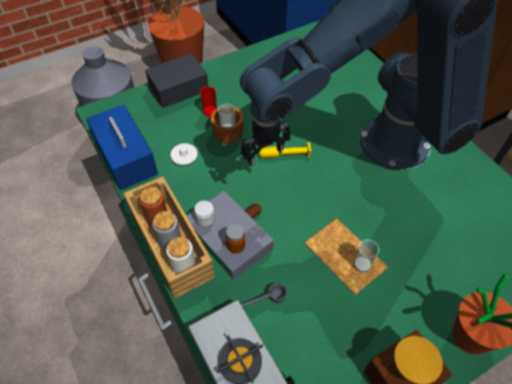

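View pics/side0.png

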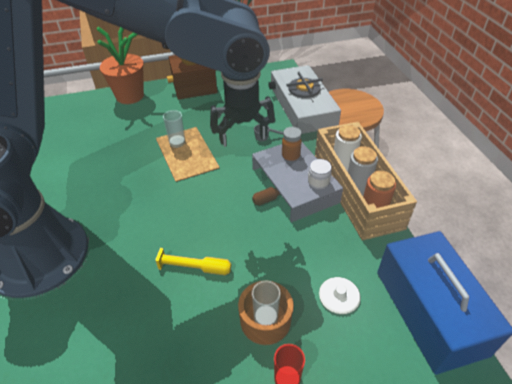

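The side view shows the mortar with the tumbler at about (267,310), the mat at (187,155), the pestle head at (264,196), the shelf at (297,180), the red decoy at (288,365) and the yellow decoy at (195,263). The scene view has the same things: mortar (227,122), mat (347,255), head (254,211).

Run:
```python
from h import *
S=(pose("scene"),cv2.imread("pics/scene0.png")); D=(pose("side"),cv2.imread("pics/side0.png"))
for nm,(P,im),pts in (("scene",S,dict(mortar=(227,106,85),mat=(347,255,6),head=(254,211,19),oth=(363,264,6),red=(208,110,0),inc=(184,154,0))),("side",D,dict(mortar=(267,295,85),mat=(187,155,6),head=(264,196,19),oth=(177,142,6),red=(288,378,0),inc=(340,296,0),scoop=(262,135,0)))):
    hsv=cv2.cvtColor(im,cv2.COLOR_BGR2HSV)
    for k,(u,v,z) in pts.items(): print(nm,k,ray(P,u,v,z).round(),hsv[v,u])
    # mat corners
    m=cv2.inRange(hsv,(8,60,110),(25,200,255)); 
    n,l,st,c=cv2.connectedComponentsWithStats(m)
    for i in range(1,n):
        if st[i,4]>150: print(nm,"tan",c[i].round(),st[i])
    u,v,z=pts["mat"]; i=l[v-6:v+6,u-6:u+6].max()
    r=cv2.minAreaRect(np.array([ray(P,x,y,6)[:2] for y,x in np.argwhere(l==i)],np.float32)); print("matrect",r)
    mm=cv2.inRange(hsv,(0,90,25),(14,255,130))
    n,l,st,c=cv2.connectedComponentsWithStats(mm)
    for i in range(1,n):
        if st[i,4]>60: print(nm,"brown",c[i].round(),st[i],hsv[int(c[i][1]),int(c[i][0])])
```

```text
scene mortar [ 475. -386.   85.] [ 23  51 130]
scene mat [425. 290.   6.] [ 16 162 110]
scene head [595.  17.  19.] [ 11 194 100]
scene oth [401. 339.   6.] [ 60   5 166]
scene red [ 511. -483.    0.] [  1 251 192]
scene inc [ 683. -328.    0.] [ 33  13 198]
scene tan [47. 26.] [   0    0  111   65 1659]
scene tan [176.  23.] [ 144    0   62   41 1467]
scene tan [168. 234.] [ 124  177   90  120 3180]
scene tan [343. 255.] [ 305  219   82   75 2436]
scene tan [179. 245.] [167 226  23  32 424]
scene tan [502. 307.] [494 298  18  18 208]
scene tan [487. 333.] [459 315  53  34 965]
matrect ((428.28948974609375, 284.8016052246094), (140.1982421875, 220.70767211914062), 8.276793479919434)
scene brown [70. 22.] [   0    0  211   65 6087] [ 10  76 124]
scene brown [500.  65.] [ 482    0   30  123 2388] [ 12 190  43]
scene brown [400.  39.] [ 371   12   47   49 1138] [ 13 177  49]
scene brown [180.  47.] [ 150   23   55   40 1031] [  9 205  91]
scene brown [208.  97.] [200  85  17  33 296] [  0 249 129]
scene brown [228. 128.] [211 110  32  33 550] [ 13 160  78]
scene brown [152. 211.] [138 1
[... 4217 characters left out ...]
own [501. 103.] [490  91  22  27 258] [  8 123 112]
side brown [469. 105.] [459  93  22  25 204] [  8 118 115]
side brown [485. 104.] [473  92  26  26 235] [  6 121 120]
side brown [455. 103.] [446  94  19  20  90] [  7 111 113]
side brown [493. 126.] [480 113  26  28 251] [  6 119 122]
side brown [505. 122.] [498 113  14  21 151] [  7 118 115]
side brown [500. 146.] [489 135  23  25 132] [  7 115 115]
side brown [291. 150.] [283 138  18  22 291] [ 14 119 105]
side brown [378. 197.] [364 184  33  23 376] [ 10 130 122]
side brown [264. 193.] [253 188  23  12 136] [ 12 111 117]
side brown [267. 334.] [244 317  47  27 385] [ 14 123 108]
side brown [289. 359.] [274 347  29  37 518] [  2 164 126]
```

View pics/wrist0.png

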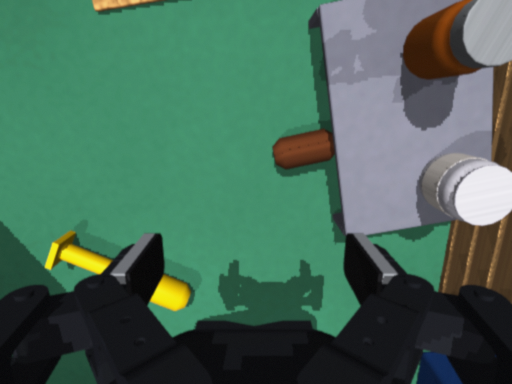

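The wrist view shows the pestle head at about (273–332, 130–170) with the shelf edge just right of it, and the yellow decoy at lower left. The scene and side views agree on the mat to about 6 mm: centre (428,283), turned 8.3°. I'm moving over to the mortar now.

Call:
send_rows(moves=[[[8.5,-1,-4,0,0],[8.5,-2,-8,0,0],[8.5,-3,-12,0,0],[8.5,-4,-16,0,0],[8.5,-4.5,-20,0,0],[8.5,-4.5,-24,0,0],[8.5,-4.5,-28,0,0],[8.5,-4.5,-32,0,0]]])

```text
clock: 0.82
ee_pos: [504.4, -322.0, 404.6]
tcp_rot: [0.707, 0.707, 0.0, -0.0]
wrist_force: [1.5, 0.3, 0.5]
grip_width: 84.9
grasp_force: 0.0
```

Call:
send_rows(moves=[[[8.5,0,-3,0,0],[8.5,0,-6,0,0],[8.5,0,-6,0,0],[8.5,0,-6,0,0]]])

```text
clock: 1.15
ee_pos: [504.6, -381.1, 403.9]
tcp_rot: [0.708, 0.706, 0.0, -0.001]
wrist_force: [0.2, 0.3, 0.4]
grip_width: 84.6
grasp_force: 0.0
```

Run:
```python
from h import *
P,im=snap("wrist","wrist1.png"); print(P[2]); np.save("P1.npy",np.array(P,dtype=object),allow_pickle=True)
```

```text
[ 505.42379177 -313.87606693  373.16501404]Traceback (most recent call last):
  File "<stdin>", line 2, in <module>
ValueError: could not broadcast input array from shape (3,3) into shape (3,)
```

View pics/wrist1.png

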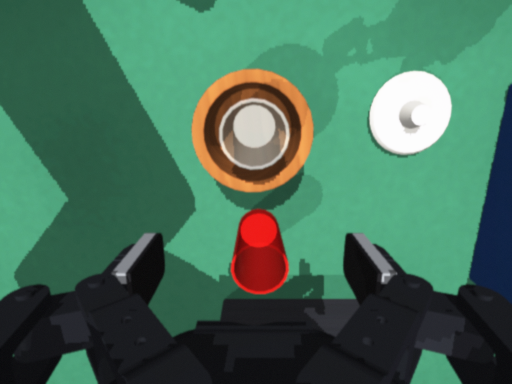

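The mortar rim ellipse spans (191–313, 69–192) and the tumbler's top ring (219–290, 98–170). The red decoy is at (259,250) and the holder at (410,113).

Run:
```python
from h import *
P=pose("wrist")
for n,l,r,t,b,z in(("mortar",191,313,69,192,85),("tumbler",219,290,98,170,125)):
    a=[ray(P,l,(t+b)/2,z),ray(P,r,(t+b)/2,z),ray(P,(l+r)/2,t,z),ray(P,(l+r)/2,b,z)]
    print(n,((a[0]+a[1])/2).round(1),((a[2]+a[3])/2).round(1),a[1][0]-a[0][0],a[2][1]-a[3][1])
hsv=cv2.cvtColor(cv2.imread("pics/wrist1.png"),cv2.COLOR_BGR2HSV)
m=cv2.inRange(hsv,(5,120,20),(20,255,255)); m[:50]=0;m[215:]=0;m[:,:170]=0;m[:,330:]=0
c=max(cv2.findContours(m,0,2)[0],key=cv2.contourArea);h=cv2.convexHull(c)
w=np.array([ray(P,*p[0],85)[:2] for p in h],np.float32); print(cv2.minEnclosingCircle(w),cv2.fitEllipse(w))
print("red",ray(P,260,262,105), ctrl.get_obs()["ee_pos"])
```

```text
mortar [ 503.8 -338.    85. ] [ 503.8 -341.1   85. ] 114.90480725102566 114.69079850649342
tumbler [ 506.1 -337.3  125. ] [ 506.1 -338.2  125. ] 57.77163692942145 58.069270344806625
((504.22576904296875, -340.75848388671875), 57.616153717041016) ((504.0019226074219, -340.80523681640625), (114.19588470458984, 114.9907455444336), 15.8919038772583)
red [ 511.56006145 -464.7466542   105.        ] [ 504.82101652 -379.99126492  404.13080802]
```

Diameters match (115 and 58 mm). Going down to grasp the tumbler near its top, grasp point at z≈107.

Call:
send_rows(moves=[[[8.5,0.1,3,0,0],[8.5,0.1,4.2,-3,0],[8.5,0.1,4.2,-6,0],[8.5,0.1,4.2,-9,0],[8.5,0.1,4.2,-12,0],[8.5,0.1,4.2,-14.1,0],[8.5,0.1,4.2,-14.1,0],[8.5,0.1,4.2,-14.1,0]]])

```text
clock: 1.87
ee_pos: [506.2, -337.0, 263.6]
tcp_rot: [0.707, 0.708, -0.0, -0.001]
wrist_force: [0.5, -0.4, -0.4]
grip_width: 85.1
grasp_force: 0.0
```

Call:
send_rows(moves=[[[5,0,0,0,0],[5,0,0,0,0],[5,0,0,0,0],[5,0,0,0,0],[5,0,0,0,0],[5,0,0,0,0],[5,0,0,0,0],[5,0,0,0,0]]], grip_force=30)

```text
clock: 2.53
ee_pos: [506.2, -338.2, 265.8]
tcp_rot: [0.707, 0.707, 0.0, 0.001]
wrist_force: [-1.3, 1.0, 7.1]
grip_width: 57.3
grasp_force: 30.8
```

Call:
send_rows(moves=[[[5,0,0,1,0],[5,0,0,3,0],[5,0,0,5.5,0],[5,0,0,8,0],[5,0,0,10.5,0],[5,0,0,12,0],[5,0,0,12,0],[5,0,0,12,0]]])

```text
clock: 3.2
ee_pos: [505.9, -337.8, 384.7]
tcp_rot: [0.707, 0.707, 0.0, 0.001]
wrist_force: [-0.9, -0.2, -1.7]
grip_width: 57.1
grasp_force: 32.6
```

Run:
```python
from h import *
P,im=snap("side","side1.png"); o=ctrl.get_obs(); print(o["ee_pos"],o["grip_width"],o["grasp_force"],o["wrist_force"])
cv2.imwrite("pics/c1.png",cv2.resize(im[180:384,180:384],None,fx=2.5,fy=2.5))
```

```text
[ 505.74781151 -337.738224    383.38644453] 57.22472483274435 32.6252063823631 [ 0.47099923  0.02539764 -2.35128736]
```

View pics/c1.png

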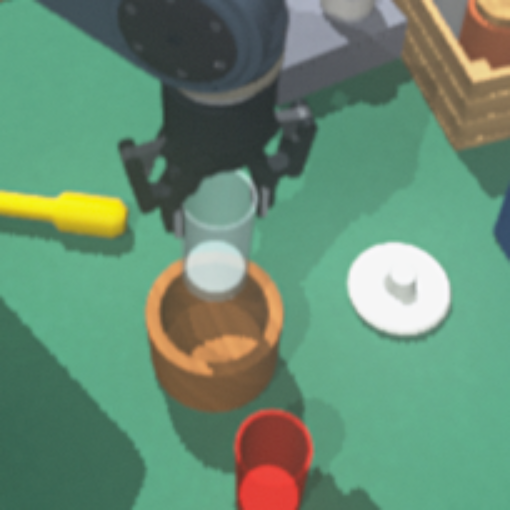

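The tumbler hangs upright clear of the mortar, which stayed put. I'm carrying it to the mat's empty half, about (436,228).

Call:
send_rows(moves=[[[5,-0.5,2,1,0],[5,-1,5.5,1,0],[5,-1.5,9,1,0],[5,-2,12.5,1,0],[5,-2.5,16,1,0],[5,-3,19.5,1,0],[5,-3.5,23,1,0],[5,-4,26.5,1,0]]])

```text
clock: 3.92
ee_pos: [465.1, -71.4, 392.5]
tcp_rot: [0.707, 0.707, -0.001, -0.001]
wrist_force: [1.9, 0.1, -0.7]
grip_width: 57.4
grasp_force: 32.8
```

Call:
send_rows(moves=[[[5,-0.5,3.5,0,0],[5,-1,7,0,0],[5,-1.5,10.5,0,0],[5,-2,14,0,0],[5,-2.5,17.5,0,0],[5,-3,21,0,0],[5,-3,24.5,0,0],[5,-3,27,0,0]]])

```text
clock: 4.58
ee_pos: [435.1, 199.3, 392.5]
tcp_rot: [0.707, 0.707, -0.001, -0.001]
wrist_force: [0.0, 0.2, -2.3]
grip_width: 57.1
grasp_force: 32.8
```

Call:
send_rows(moves=[[[5,0,2,0,0],[5,0,3,-1,0],[5,0,3,-3,0],[5,0,3,-5,0],[5,0,3,-7,0],[5,0,3,-9,0],[5,0,3,-10,0],[5,0,3,-10,0]]])

```text
clock: 5.25
ee_pos: [435.3, 226.3, 290.9]
tcp_rot: [0.707, 0.707, -0.002, -0.001]
wrist_force: [-1.8, -0.6, -1.5]
grip_width: 57.4
grasp_force: 32.8
```

Call:
send_rows(moves=[[[5,0,0,-1,0],[5,0,0,-2,0],[5,0,0,-3,0],[5,0,0,-3.4,0],[5,0,0,-3.4,0]]])

```text
clock: 5.67
ee_pos: [435.8, 226.9, 258.7]
tcp_rot: [0.707, 0.707, -0.001, -0.0]
wrist_force: [-1.3, -0.4, -1.5]
grip_width: 57.3
grasp_force: 32.8
```

Call:
send_rows(moves=[[[5,0,0,-0.2,0],[5,0,0,-0.4,0],[5,0,0,-0.4,0]]])

```text
clock: 5.92
ee_pos: [436.0, 227.0, 255.7]
tcp_rot: [0.707, 0.707, 0.0, 0.0]
wrist_force: [0.0, -0.4, -2.2]
grip_width: 57.4
grasp_force: 32.8
```

Call:
send_rows(moves=[[[5,0,0,-0.2,0],[5,0,0,-0.3,0],[5,0,0,-0.3,0]]])

```text
clock: 6.17
ee_pos: [436.0, 227.0, 252.6]
tcp_rot: [0.707, 0.707, -0.0, -0.0]
wrist_force: [0.2, 0.3, -2.1]
grip_width: 57.1
grasp_force: 32.8
```

Call:
send_rows(moves=[[[5,0,0,-0.1,0],[5,0,0,-0.2,0],[5,0,0,-0.3,0],[5,0,0,-0.3,0]]])

```text
clock: 6.5
ee_pos: [436.1, 227.3, 251.7]
tcp_rot: [0.707, 0.707, 0.0, -0.0]
wrist_force: [-10.3, -2.3, 29.6]
grip_width: 57.3
grasp_force: 35.4
```

Contact at z≈252, as predicted. I'll ease off slightly, open and rise.

Call:
send_rows(moves=[[[5,0,0,0.2,0],[5,0,0,0.2,0],[8.5,0,0,0.2,0],[8.5,0,0,0.2,0],[8.5,0,0,0.2,0],[8.5,0,0,0.2,0],[8.5,0,0,0.2,0],[8.5,0,0,0.2,0]]])

```text
clock: 7.17
ee_pos: [436.0, 227.0, 251.6]
tcp_rot: [0.707, 0.707, -0.0, -0.0]
wrist_force: [0.2, -0.2, -0.3]
grip_width: 85.2
grasp_force: 0.0
```

Call:
send_rows(moves=[[[8.5,0,0,1,0],[8.5,0,0,4,0],[8.5,0,0,7,0],[8.5,0,0,10,0],[8.5,2,-3,13,0],[8.5,5,-6,14,0],[8.5,8,-9,14,0],[8.5,11,-12,14,0]]])

```text
clock: 7.83
ee_pos: [541.2, 111.2, 394.0]
tcp_rot: [0.707, 0.707, 0.001, 0.001]
wrist_force: [0.8, 1.1, -0.1]
grip_width: 85.3
grasp_force: 0.0
```

Call:
send_rows(moves=[[[8.5,1,-4,0,0],[8.5,1,-8,0,0],[8.5,1,-12,0,0],[8.5,1,-13,0,0],[8.5,1,-13,0,0]]])

```text
clock: 8.25
ee_pos: [550.3, -19.9, 392.3]
tcp_rot: [0.708, 0.706, 0.0, 0.0]
wrist_force: [0.1, -0.1, 0.2]
grip_width: 85.5
grasp_force: 0.0
```

Run:
```python
from h import *
P,im=snap("wrist","wrist2.png"); print(P[2], ctrl.get_obs()["ee_pos"])
Q,im2=snap("scene","scene2.png")
b=np.vstack([cv2.resize(im,(512,384)),cv2.resize(im2[190:310,280:420],(252,216)).copy() if 0 else np.hstack([cv2.resize(im2[190:310,280:420],(252,216)),np.zeros((216,260,3),np.uint8)])])
cv2.imwrite("pics/c2.png",b)
```

```text
[551.24837274  47.33962164 361.51596912] [550.27653064 -18.23708098 392.23621168]
```

View pics/c2.png

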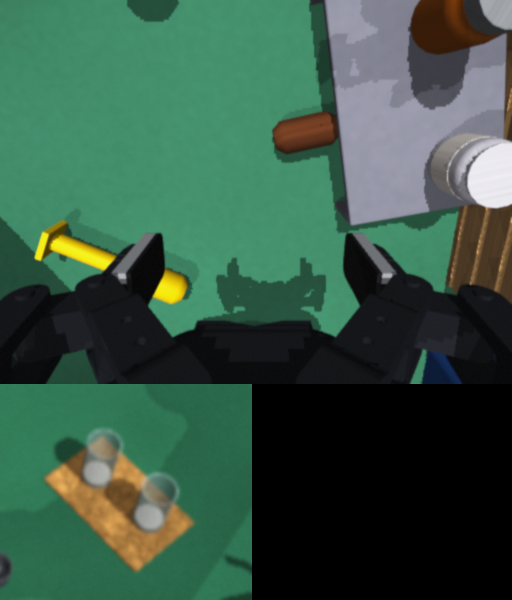

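Both glasses stand upright on the mat. In the wrist view the pestle head is at (274–337, 113–152), and the shelf's front edge runs from about (325,0) to (350,224).

Run:
```python
from h import *
P=pose("wrist"); im=cv2.imread("pics/wrist2.png"); hsv=cv2.cvtColor(im,cv2.COLOR_BGR2HSV)
m=cv2.inRange(hsv,(0,90,20),(14,255,200)); m[:90]=0;m[180:]=0;m[:,:255]=0;m[:,350:]=0
c=max(cv2.findContours(m,0,1)[0],key=cv2.contourArea)
w=np.array([ray(P,*p[0],19)[:2] for p in c],np.float32)
r=cv2.minAreaRect(w); print("head",r,cv2.boxPoints(r).round())
wz=w; vx,vy,x0,y0=cv2.fitLine(np.array([ray(P,x,y,19)[:2] for y,x in np.argwhere(m>0)],np.float32),cv2.DIST_L2,0,.01,.01).ravel(); print(np.degrees(np.arctan2(vy,vx)),x0,y0)
a,b=ray(P,325,0,60),ray(P,350,224,60); print("edge",a.round(),b.round(),np.hypot(*(a-b)[:2]))
Q=pose("scene");i2=cv2.imread("pics/scene2.png");h2=cv2.cvtColor(i2,cv2.COLOR_BGR2HSV)
m=cv2.inRange(h2,(0,90,25),(14,255,160));m[:195]=0;m[228:]=0;m[:,:238]=0;m[:,268:]=0
w=np.array([ray(Q,x,y,25)[:2] for y,x in np.argwhere(m>0)],np.float32); print("scene",cv2.minAreaRect(w))
```

```text
head ((608.9053344726562, 17.69572639465332), (70.7306900024414, 36.23476791381836), 12.627509117126465) [[570.  28.]
 [578.  -8.]
 [647.   8.]
 [639.  43.]]
12.080092 609.303 17.9563
edge [614. 137.  60.] [654. -76.  60.] 216.53186720994074
scene ((594.9619140625, 16.884735107421875), (44.4749641418457, 33.90013122558594), 8.874639511108398)
```

Pestle: tip ≈ (575,10), axis at 12.3°, measured width 36 mm against 38 mm nominal. The shelf edge normal is at 10.6°, so they agree. The grasp point is the head at (602,16.5), which needs a 102° turn so the fingers close across the axis.

Call:
send_rows(moves=[[[8.5,1,1,-1,0.12],[8.5,2,2,-2,0.24],[8.5,3,3,-3,0.36],[8.5,4,3.5,-4,0.48],[8.5,5.2,3.5,-5,0.6],[8.5,5.2,3.5,-6,0.72],[8.5,5.2,3.5,-7,0.84],[8.5,5.2,3.5,-8,0.96]]])

```text
clock: 9.02
ee_pos: [602.4, 19.6, 311.3]
tcp_rot: [0.297, 0.955, 0.0, -0.0]
wrist_force: [-0.6, -0.7, 0.4]
grip_width: 84.8
grasp_force: 0.0
```

Call:
send_rows(moves=[[[8.5,0,0,0,0.12],[8.5,0,0,0,0.24],[8.5,0,0,0,0.36],[8.5,0,0,0,0.48],[8.5,0,0,0,0.6],[8.5,0,0,0,0.72],[8.5,0,0,0,0.825],[8.5,0,0,0,0.825]]])

```text
clock: 9.68
ee_pos: [602.3, 19.4, 311.9]
tcp_rot: [-0.11, 0.994, 0.0, 0.0]
wrist_force: [-0.4, -0.9, -0.4]
grip_width: 84.8
grasp_force: 0.0
```

Run:
```python
from h import *
P,im=snap("wrist","wrist3.png"); o=ctrl.get_obs(); print(o["ee_pos"],R.from_quat(o["tcp_rot"]).as_matrix()[:,1],o["joint_pos"])
hsv=cv2.cvtColor(im,cv2.COLOR_BGR2HSV); m=cv2.inRange(hsv,(0,90,20),(14,255,200))
n,l,st,c=cv2.connectedComponentsWithStats(m)
for i in range(1,n):
  if st[i,4]>300:
    w=np.array([ray(P,x,y,19)[:2] for y,x in np.argwhere(l==i)],np.float32); print(c[i],st[i],cv2.minAreaRect(w))
```

```text
[602.33693885  19.15985332 311.88522662] [-2.12543932e-01  9.77151504e-01  1.20898657e-04] [-4.54606289e-02  5.49500360e-01  1.59233759e+00  1.72039928e-04
  9.99680750e-01 -1.83052759e+00]
[247.61901639 186.48163934] [ 227  146   42   83 3050] ((611.1940307617188, 15.33088207244873), (76.71118927001953, 36.42753982543945), 12.668508529663086)
[330.41891892 324.96525097] [311 316  38  22 518] ((733.4413452148438, 128.20945739746094), (32.14286804199219, 26.300384521484375), 79.44255828857422)
```

Call:
send_rows(moves=[[[8.5,0,-0.4,-3,0],[8.5,0,-0.4,-6,0],[8.5,0,-0.4,-9,0],[8.5,0,-0.4,-11,0],[8.5,0,-0.4,-12.5,0],[8.5,0,-0.4,-13.2,0],[8.5,0,-0.4,-13.2,0]]])

```text
clock: 10.32
ee_pos: [602.0, 14.3, 178.4]
tcp_rot: [-0.106, 0.994, 0.0, -0.001]
wrist_force: [0.6, -0.4, -0.9]
grip_width: 84.8
grasp_force: 0.0
```

Call:
send_rows(moves=[[[3,0,0,0,0],[3,0,0,0,0],[3,0,0,0,0],[3,0,0,0,0],[3,0,0,0,0],[3,0,0,0,0],[3,0,0,0,0],[3,0,0,0,0]]])

```text
clock: 10.98
ee_pos: [602.7, 13.5, 180.7]
tcp_rot: [-0.107, 0.994, -0.0, 0.001]
wrist_force: [-1.8, -0.9, 5.1]
grip_width: 37.1
grasp_force: 29.4
```

Gripped at 37 mm, as it should be for the head. Now I'll draw it out slowly.

Call:
send_rows(moves=[[[3,-1,-0.1,0.1,0],[3,-3,0,0.1,0],[3,-5,0,0.1,0],[3,-7,0,0.1,0],[3,-9,0,0.1,0],[3,-11,0,0.1,0],[3,-13,0,0.1,0],[3,-15,0,0.1,0]]])

```text
clock: 11.65
ee_pos: [451.6, 13.6, 181.1]
tcp_rot: [-0.107, 0.994, -0.0, 0.0]
wrist_force: [-0.5, -0.3, -1.5]
grip_width: 37.2
grasp_force: 30.2
```

Call:
send_rows(moves=[[[3,-1.5,0,0,0],[3,-2,0,0,0],[3,-2,0,0,0]]])

```text
clock: 11.9
ee_pos: [432.0, 13.6, 181.0]
tcp_rot: [-0.107, 0.994, 0.0, -0.0]
wrist_force: [-0.1, -0.8, -0.6]
grip_width: 37.7
grasp_force: 30.2
```

Call:
send_rows(moves=[[[8.5,0,0,0,0],[8.5,0,0,0,0],[8.5,0,0,0,0],[8.5,0,0,0,0],[8.5,0,0,0,0],[8.5,0,0,0,0],[8.5,0,0,0,0]]])

```text
clock: 12.48
ee_pos: [432.5, 13.6, 180.6]
tcp_rot: [-0.107, 0.994, -0.0, 0.0]
wrist_force: [1.0, 0.6, -0.1]
grip_width: 84.9
grasp_force: 0.0
```

Call:
send_rows(moves=[[[8.5,0,0,2,0],[8.5,0,0,5,0],[8.5,0,0,8,0],[8.5,0,0,11,0],[8.5,2,0,14,0],[8.5,4,0,15,0],[8.5,4,0,15,0]]])

```text
clock: 13.07
ee_pos: [475.2, 13.5, 333.9]
tcp_rot: [-0.107, 0.994, -0.001, 0.004]
wrist_force: [-0.5, 0.2, -0.2]
grip_width: 85.0
grasp_force: 0.0
```

Run:
```python
from h import *
P,im=snap("wrist","wrist4.png"); o=ctrl.get_obs(); print(o["ee_pos"])
hsv=cv2.cvtColor(im,cv2.COLOR_BGR2HSV); m=cv2.inRange(hsv,(0,90,20),(14,255,200))
n,l,st,c=cv2.connectedComponentsWithStats(m)
for i in range(1,n):
  if st[i,4]>300:
    w=np.array([ray(P,x,y,19)[:2] for y,x in np.argwhere(l==i)],np.float32); print(c[i],st[i],cv2.minAreaRect(w))
```

```text
[473.43725291  13.57799407 331.77185827]
[263.83012521 179.93066717] [ 245   95   40  187 5351] ((496.80230712890625, 27.56460189819336), (190.5311279296875, 37.42682647705078), 12.390056610107422)
```

View pics/wrist4.png

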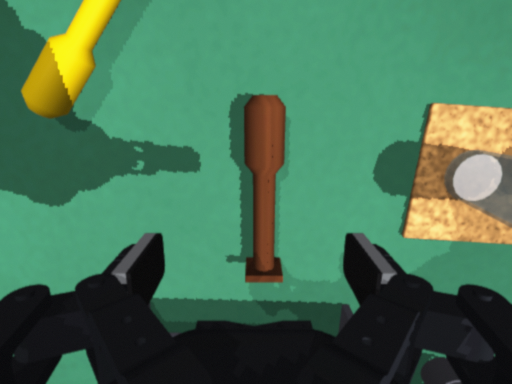

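The pestle lies free on the open deck: tip (265,95), handle up to the plate at (264,270), centre ≈ (495,27), axis 12.4°. I'll turn the tool half round so joint 6 has range later, and move over the handle near its end at (557,41).

Call:
send_rows(moves=[[[8.5,2,0.7,0,-0.122],[8.5,4,1.4,0,-0.244],[8.5,6,2,0,-0.366],[8.5,8.4,2.7,0,-0.488],[8.5,8.4,2.7,0,-0.61],[8.5,8.4,2.7,0,-0.732],[8.5,8.4,2.7,0,-0.854],[8.5,8.4,2.7,0,-0.976]]])

```text
clock: 13.78
ee_pos: [555.6, 40.6, 329.1]
tcp_rot: [0.374, 0.927, -0.001, -0.001]
wrist_force: [0.3, 0.1, -0.1]
grip_width: 84.8
grasp_force: 0.0
```

Call:
send_rows(moves=[[[8.5,0,0,0,-0.122],[8.5,0,0,0,-0.244],[8.5,0,0,0,-0.366],[8.5,0,0,0,-0.488],[8.5,0,0,0,-0.61],[8.5,0,0,0,-0.732],[8.5,0,0,0,-0.854],[8.5,0,0,0,-0.976]]])

```text
clock: 14.45
ee_pos: [555.5, 40.6, 329.2]
tcp_rot: [0.766, 0.643, -0.001, -0.001]
wrist_force: [0.1, -0.1, 0.3]
grip_width: 84.5
grasp_force: 0.0
```

Call:
send_rows(moves=[[[8.5,0,0,0,-0.122],[8.5,0,0,0,-0.244],[8.5,0,0,0,-0.366],[8.5,0,0,0,-0.488],[8.5,0,0,0,-0.61],[8.5,0,0,0,-0.732],[8.5,0,0,0,-0.854],[8.5,0,0,0,-0.976]]])

```text
clock: 15.12
ee_pos: [555.6, 40.6, 329.3]
tcp_rot: [0.978, 0.209, -0.001, -0.0]
wrist_force: [0.5, 0.4, 0.3]
grip_width: 85.1
grasp_force: 0.0
```

Call:
send_rows(moves=[[[8.5,0,0,-2,-0.122],[8.5,0,0,-4,-0.21],[8.5,0,0,-6,-0.21],[8.5,0,0,-6,-0.21]]])

```text
clock: 15.45
ee_pos: [554.5, 40.6, 266.3]
tcp_rot: [0.994, 0.109, -0.004, -0.0]
wrist_force: [-1.2, 0.5, -0.9]
grip_width: 85.0
grasp_force: 0.0
```

Run:
```python
from h import *
P,im=snap("wrist","wrist5.png"); o=ctrl.get_obs(); print(o["ee_pos"],R.from_quat(o["tcp_rot"]).as_matrix()[:,1],o["joint_pos"][5])
hsv=cv2.cvtColor(im,cv2.COLOR_BGR2HSV); m=cv2.inRange(hsv,(0,90,20),(14,255,200))
n,l,st,c=cv2.connectedComponentsWithStats(m)
for i in range(1,n):
  if st[i,4]>300:
    a=np.argwhere(l==i); w=np.array([ray(P,x,y,19)[:2] for y,x in a],np.float32); print(c[i],st[i],cv2.minAreaRect(w))
    for y in range(st[i,1],st[i,1]+st[i,3],8):
      xs=np.where(l[y]==i)[0]; print(y,xs.min(),xs.max(),ray(P,(xs.min()+xs.max())/2,y,19)[:2].round(1))
```

```text
[555.19970314  40.58543216 268.32754134] [ 0.21664705 -0.97624915 -0.00128424] 1.3417539552859261
[254.37620281 240.14507772] [ 227  158   56  169 5404] ((510.4202575683594, 30.016864776611328), (145.55287170410156, 40.3947868347168), 12.461684226989746)
158 233 274 [581.3  46.5]
166 228 281 [575.7  44.5]
174 228 282 [569.9  42.8]
182 241 268 [563.9  41.9]
190 241 268 [557.9  40.5]
198 241 268 [551.8  39.2]
206 242 268 [545.6  37.4]
214 242 267 [539.2  36.4]
222 242 267 [532.8  35. ]
230 242 267 [526.3  33.5]
238 242 267 [519.7  32.1]
246 242 267 [513.   30.6]
254 242 267 [506.2  29.1]
262 242 267 [499.2  27.5]
270 242 266 [492.1  26.4]
278 242 266 [484.9  24.8]
286 242 266 [477.6  23.2]
294 237 271 [470.2  21.5]
302 233 275 [462.7  19.8]
310 233 275 [455.   18.1]
318 233 275 [447.2  16.4]
326 250 256 [439.1  15.5]
```

Call:
send_rows(moves=[[[8.5,0,0,-3,0],[8.5,0,0,-6,0],[8.5,0,0,-8,0],[8.5,0,0,-9,0],[8.5,0,0,-9,0],[8.5,0,0,-9,0]]])

```text
clock: 16.0
ee_pos: [556.7, 40.6, 181.6]
tcp_rot: [0.994, 0.109, 0.0, 0.0]
wrist_force: [0.7, -0.6, -0.3]
grip_width: 84.5
grasp_force: 0.0
```

Call:
send_rows(moves=[[[1.5,0,0,0,0],[1.5,0,0,0,0],[1.5,0,0,0,0],[1.5,0,0,0,0],[1.5,0,0,0,0],[1.5,0,0,0,0],[1.5,0,0,0,0],[1.5,0,0,0,0]]], grip_force=20)

```text
clock: 16.67
ee_pos: [556.5, 40.6, 181.1]
tcp_rot: [0.994, 0.109, 0.0, 0.0]
wrist_force: [-1.5, -0.7, 6.4]
grip_width: 21.0
grasp_force: 20.9
```

Call:
send_rows(moves=[[[1.5,0,0,1,0],[1.5,0,0,3,0],[1.5,0,0,6,0],[1.5,0,0,9,0],[1.5,0,0,12,0],[1.5,0,0,15,0],[1.5,0,0,17,0],[1.5,0,0,17,0]]])

```text
clock: 17.33
ee_pos: [557.0, 40.6, 355.5]
tcp_rot: [0.994, 0.109, 0.004, 0.0]
wrist_force: [-0.7, -0.3, 0.5]
grip_width: 21.1
grasp_force: 20.3
```

Run:
```python
from h import *
P,im=snap("side","side6.png"); o=ctrl.get_obs(); print(o["ee_pos"],o["grip_width"],o["grasp_force"],o["wrist_force"],o["moment"])
_,w=snap("scene","scene6.png")
cv2.imwrite("pics/c6.png",np.hstack([cv2.resize(im[80:280,120:320],(400,400)),cv2.resize(w[80:280,200:400],(400,400))]))
```

```text
[556.51845466  40.63898873 352.99980424] 21.239362298106776 20.30389666557312 [ 1.57463395e-03  7.16788338e-01 -2.21923204e+00] [-0.00692444 -0.08412015  0.04331799]
```

View pics/c6.png

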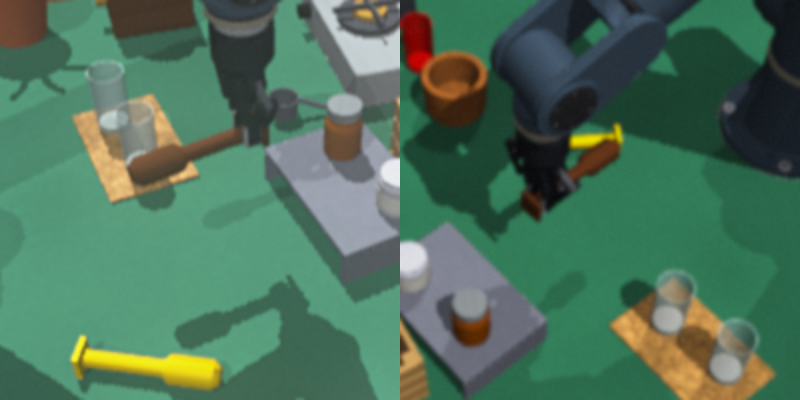

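The pestle is held near its end and has pivoted little or not at all. The tip is at side pixel (187,162) and scene pixel (306,155). I'll triangulate its tilt.

Run:
```python
from h import *
def tri(a,b):
    A=[];B=[]
    for P,(u,v) in((pose("side"),a),(pose("scene"),b)):
        K,r,o=P; d=r@np.linalg.solve(K,[u,v,1]); d/=np.linalg.norm(d); M=np.eye(3)-np.outer(d,d); A.append(M);B.append(M@o)
    return np.linalg.lstsq(np.vstack(A),np.hstack(B),rcond=None)[0]
print(tri((187,162.5),(306,155)), tri((252,148),(264.5,182)))
hh=ctrl.get_obs(); print(hh["ee_pos"],hh["moment"])
```

```text
[413.25773137  18.39329386 191.95284412] [576.58220992  37.26354516 184.2948691 ]
[556.19219932  40.61982723 351.18593591] [ 0.01397129 -0.06659852  0.00979508]
```

It's still level: 20 N holds it against gravity. I'll pivot it in the grip by pressing its end plate down on the fixed shelf's front edge (clear top), which swings the head down. First I need to measure that edge from here.

Run:
```python
from h import *
P,im=snap("wrist","wrist7.png"); print(P[2],ctrl.get_obs()["ee_pos"])
hsv=cv2.cvtColor(im,cv2.COLOR_BGR2HSV); g=(hsv[:,:,1]<70)&(hsv[:,:,2]>60)
pts=[]
for u in range(20,500,40):
    col=g[:,u]; v=0
    while v<200 and hsv[v,u,1]<=75: v+=1
    pts.append((u,v)); print(u,v,ray(P,u,v,60)[:2].round(1) , [tuple(map(int,hsv[k,u])) for k in (max(v-8,0),v+8)])
Q=pose("scene"); S=pose("side")
w=ray(P,*pts[6],60); print(w,proj(Q,w),proj(S,w))
```

```text
[622.61365623  55.12215535 320.4841307 ] [556.02933535  40.60736175 350.11611665]
20 9 [652. 245.] [(126, 32, 40), (76, 133, 157)]
60 0 [664.9 215.4] [(76, 132, 77), (76, 132, 77)]
100 0 [671.5 185.6] [(77, 133, 150), (76, 132, 154)]
140 92 [611.1 147.8] [(118, 23, 214), (77, 129, 180)]
180 94 [616.6 115.4] [(120, 25, 192), (76, 131, 181)]
220 95 [623.   83.1] [(120, 26, 188), (76, 130, 181)]
260 96 [629.3  50.7] [(120, 22, 213), (76, 130, 178)]
300 98 [634.9  18. ] [(118, 22, 211), (76, 130, 179)]
340 99 [641.3 -14.5] [(120, 21, 206), (76, 130, 177)]
380 101 [647.  -47.4] [(118, 21, 204), (76, 128, 180)]
420 101 [654.1 -79.9] [(119, 25, 202), (77, 130, 176)]
460 0 [731.  -83.1] [(76, 130, 173), (76, 130, 172)]
[629.33711759  50.70874034  60.        ] [249.75871445 216.3128367 ] [267.94923555 175.3785594 ]
```

View pics/wrist7.png

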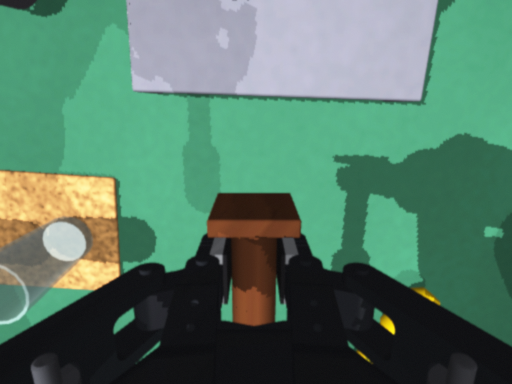

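The edge lies at x≈631 for y=41–45, and the two views agree. The plate is level at (208–300, 193–237), with a clear view of the shelf's empty front. I'm moving so the plate overlaps the edge by about 6 mm.

Call:
send_rows(moves=[[[1.5,2,0,-1,0],[1.5,4,0,-3,0],[1.5,5.6,0,-6,0],[1.5,5.6,0,-8,0],[1.5,5.6,0,-10,0],[1.5,5.6,0,-10.4,0],[1.5,5.6,0,-10.4,0],[1.5,5.6,0,-10.4,0]]])

```text
clock: 18.15
ee_pos: [612.4, 40.6, 246.8]
tcp_rot: [0.994, 0.109, -0.0, -0.0]
wrist_force: [-0.8, -0.7, -0.3]
grip_width: 21.3
grasp_force: 20.3
```

Call:
send_rows(moves=[[[1.5,0,0,-0.2,0],[1.5,0,0,-0.4,0],[1.5,0,0,-0.6,0],[1.5,0,0,-0.8,0],[1.5,0,0,-0.8,0]]])

```text
clock: 18.57
ee_pos: [612.3, 40.5, 239.2]
tcp_rot: [0.994, 0.109, -0.0, 0.0]
wrist_force: [-3.3, -0.5, 5.7]
grip_width: 21.4
grasp_force: 21.2
```

Contact at about the expected height with a small force. Pressing on.

Call:
send_rows(moves=[[[1.5,0,0,-0.2,0],[1.5,0,0,-0.4,0],[1.5,0,0,-0.6,0],[1.5,0,0,-0.8,0],[1.5,0,0,-0.8,0]]])

```text
clock: 18.98
ee_pos: [612.3, 40.5, 234.4]
tcp_rot: [0.994, 0.109, 0.0, 0.0]
wrist_force: [-20.4, -1.3, 38.5]
grip_width: 21.4
grasp_force: 36.0
```

Run:
```python
from h import *
P,im=snap("side","side8.png"); o=ctrl.get_obs(); print(o["ee_pos"],o["wrist_force"])
hsv=cv2.cvtColor(im,cv2.COLOR_BGR2HSV); m=cv2.inRange(hsv,(5,90,20),(16,255,150)); m[:100]=0;m[260:]=0;m[:,:180]=0;m[:,275:]=0
n,l,st,c=cv2.connectedComponentsWithStats(m); i=1+st[1:,4].argmax(); print(st[i],c[i])
a=np.argwhere(l==i); q=a[:,1]<st[i,0]+4; print("tip",a[q].mean(0)[::-1])
# axis plane: vertical plane through grip along pestle yaw
K,r,o2=P; g=np.array(o["ee_pos"])-[0,0,162]; th=np.radians(12.4); nn=np.array([-np.sin(th),np.cos(th),0])
for u,v in (a[q].mean(0)[::-1],):
    d=r@np.linalg.solve(K,[u,v,1]); t=nn@(g-o2)/(nn@d); p=o2+t*d; print(p, p-g)
```

```text
[612.26917873  40.53688128 234.40044316] [-20.41371625  -2.13587724  39.61061736]
[212 174  50  27 337] [234.03857567 188.09495549]
tip [213.62962963 196.59259259]
[465.89639468   8.35473752  65.71126764] [-146.37278405  -32.18214376   -6.68917552]
```

The shelf is too low for this: the head would meet the deck at about 20°. I'm backing off. A gentler option is to ease the finger opening so pad force falls below 20 N, where gravity should turn the head down well before the handle slips. I'll test that in free air.

Call:
send_rows(moves=[[[1.5,0,0,1.5,0],[1.5,-1,0,4,0],[1.5,-4,0,7,0],[1.5,-7,0,10,0],[1.5,-8,0,12,0],[1.5,-8,0,12,0],[2.05,-8,0,12,0],[2.05,-8,0,12,0]]])

```text
clock: 19.7
ee_pos: [532.7, 40.6, 350.0]
tcp_rot: [0.994, 0.109, -0.0, -0.0]
wrist_force: [-0.1, 0.6, -1.7]
grip_width: 21.3
grasp_force: 26.5
```

Call:
send_rows(moves=[[[2.1,0,0,0,0],[2.1,0,0,0,0]]])

```text
clock: 19.87
ee_pos: [532.7, 40.6, 349.3]
tcp_rot: [0.994, 0.109, -0.001, -0.0]
wrist_force: [0.2, 0.1, -1.6]
grip_width: 21.4
grasp_force: 26.5
```

Call:
send_rows(moves=[[[2.12,0,0,0,0],[2.12,0,0,0,0]]])

```text
clock: 20.03
ee_pos: [532.6, 40.6, 349.9]
tcp_rot: [0.994, 0.109, -0.001, -0.0]
wrist_force: [0.3, 0.6, -1.3]
grip_width: 21.3
grasp_force: 22.5
```

The force is beginning to fall, so I'll continue in small steps.

Call:
send_rows(moves=[[[2.13,0,0,0,0],[2.13,0,0,0,0]]])

```text
clock: 20.2
ee_pos: [532.5, 40.6, 350.4]
tcp_rot: [0.994, 0.109, -0.0, -0.0]
wrist_force: [-0.4, 0.2, -0.8]
grip_width: 21.1
grasp_force: 19.9
```

Call:
send_rows(moves=[[[2.14,0,0,0,0],[2.14,0,0,0,0]]])

```text
clock: 20.37
ee_pos: [532.4, 40.6, 350.6]
tcp_rot: [0.994, 0.109, 0.0, -0.0]
wrist_force: [-1.3, -0.3, -1.1]
grip_width: 21.4
grasp_force: 17.4
```

Call:
send_rows(moves=[[[2.15,0,0,0,0],[2.15,0,0,0,0]]])

```text
clock: 20.53
ee_pos: [532.4, 40.6, 350.7]
tcp_rot: [0.994, 0.109, 0.0, 0.0]
wrist_force: [-0.2, 0.1, 0.4]
grip_width: 21.7
grasp_force: 14.9
```

Linear: about 2.5 N per 0.1 mm. Easing down further.

Call:
send_rows(moves=[[[2.16,0,0,0,0],[2.17,0,0,0,0],[2.17,0,0,0,0]]])

```text
clock: 20.78
ee_pos: [532.4, 40.6, 350.7]
tcp_rot: [0.994, 0.109, 0.0, 0.0]
wrist_force: [0.4, 0.1, -1.2]
grip_width: 21.6
grasp_force: 9.4
```

```bash
cat > tilt.py <<'E'
from h import *
import sys
P,im=snap("side",sys.argv[1]); o=ctrl.get_obs(); print(o["ee_pos"],o["grasp_force"],o["grip_width"],o["moment"])
hsv=cv2.cvtColor(im,cv2.COLOR_BGR2HSV); m=cv2.inRange(hsv,(5,90,20),(16,255,150))
K,r,o2=P; Rt=R.from_quat(o["tcp_rot"]).as_matrix(); nn=Rt[:,1]; g=np.array(o["ee_pos"])+[0,0,-162]; ax=np.cross(nn,[0,0,1]); ax/=np.linalg.norm(ax)
if len(sys.argv)>2: ax=-ax
pts=[]
for v,u in np.argwhere(m>0):
    d=r@np.linalg.solve(K,[u,v,1]); t=nn@(g-o2)/(nn@d); p=o2+t*d-g
    if np.linalg.norm(p)<190: pts.append((p@ax,p[2]))
pts=np.array(pts,np.float32); n=cv2.fitLine(pts,cv2.DIST_HUBER,0,.01,.01).ravel()
rad=np.linalg.norm(pts,axis=1); f=pts[rad>np.percentile(rad,97)].mean(0)
print(len(pts),"slope deg",np.degrees(np.arctan2(n[1],n[0])),n[2:],"far",f)
E
python3 tilt.py side9.png
```

```text
[532.38810581  40.60151158 350.66182179] 9.424397555412725 21.65900990672366 [ 0.00631414 -0.10542082 -0.04830432]
563 slope deg 10.901001 [ 43.92063  -14.265676] far [-132.92953   -30.495161]
```

Call:
send_rows(moves=[[[2.18,0,0,0,0],[2.18,0,0,0,0],[2.18,0,0,0,0]]])

```text
clock: 21.08
ee_pos: [532.4, 40.6, 350.6]
tcp_rot: [0.994, 0.109, -0.0, -0.0]
wrist_force: [0.4, 0.1, -1.8]
grip_width: 21.8
grasp_force: 6.3
```

```bash
python3 tilt.py side10.png
```

```text
[532.4074599   40.61376879 350.65499241] 6.2567694880999625 21.86763338037319 [-0.00646936 -0.06653936  0.00797393]
578 slope deg 10.709633 [ 45.09341  -14.084536] far [-122.38394   -18.768972]
```

```bash
sed -i 's/if np.linalg.norm(p)<190: /if np.linalg.norm(p)<190 and p@ax<15 and p[2]<25: /' tilt.py
```

Call:
send_rows(moves=[[[2.19,0,0,0,0],[2.19,0,0,0,0],[2.19,0,0,0,0]]])

```text
clock: 21.38
ee_pos: [532.4, 40.6, 350.6]
tcp_rot: [0.994, 0.109, -0.0, 0.0]
wrist_force: [-0.5, -0.5, -1.9]
grip_width: 21.9
grasp_force: 1.5
```

```bash
python3 tilt.py side11.png
```

```text
[532.38836416  40.60688382 350.64446075] 0.0 22.071731595955498 [-0.00598023  0.00171688 -0.02203443]
164 slope deg 12.70581 [-123.59836   -53.502247] far [-172.2164    -76.216515]
```

It's slipping now, so I'm closing at once.

Call:
send_rows(moves=[[[1.9,0,0,0,0],[1.9,0,0,0,0],[1.9,0,0,0,0]]])

```text
clock: 21.68
ee_pos: [532.4, 40.6, 350.7]
tcp_rot: [0.994, 0.109, 0.0, -0.0]
wrist_force: [0.3, -0.0, -0.6]
grip_width: 18.7
grasp_force: 0.0
```

```bash
python3 tilt.py side12.png
python3 - <<'E'
from h import *
a=cv2.imread("pics/side12.png"); _,b=snap("scene","scene12.png")
cv2.imwrite("pics/c12.png",np.hstack([cv2.resize(a[80:280,120:320],(400,400)),cv2.resize(b[80:280,200:400],(400,400))]))
E
```

```text
[532.43407244  40.61246535 350.72184088] 0.0 19.284040068602128 [-0.0450437   0.04197703  0.01232689]
482 slope deg -30.915247 [ -80.74069  -117.638985] far [-171.32364  -76.35265]
```

View pics/c12.png

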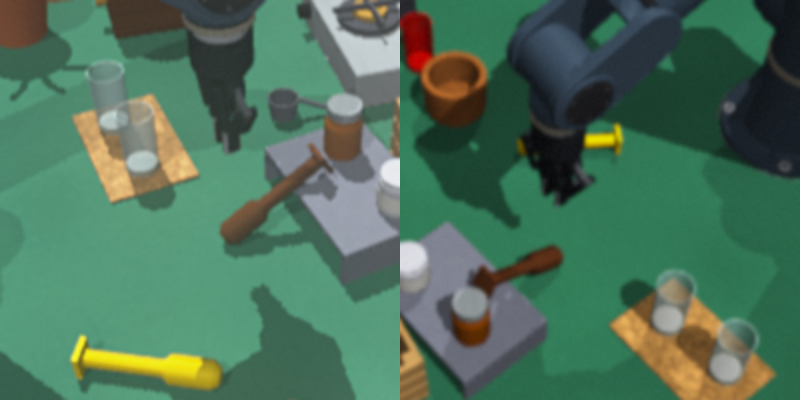

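The pestle slipped out. It now rests in front of the jar, head (side crop 245,225) on the deck and plate end (320,160) up on the shelf's empty front; the jar is unmoved. That gives it a ready head-down tilt, so I'll let it settle and triangulate.

Call:
send_rows(moves=[[[8.5,-6,-4,2,0],[8.5,-6,-8,2,0],[8.5,-6,-12,2,0],[8.5,-6,-14,2,0],[8.5,-6,-14,2,0],[8.5,-6,-14,2,0]]])

```text
clock: 22.28
ee_pos: [472.2, -100.9, 370.8]
tcp_rot: [0.994, 0.107, 0.0, 0.0]
wrist_force: [-0.5, -0.2, 0.1]
grip_width: 85.0
grasp_force: 0.0
```

```bash
cat > loc.py <<'E'
from h import *
def blob(im,box,tag):
    hsv=cv2.cvtColor(im,cv2.COLOR_BGR2HSV); m=cv2.inRange(hsv,(3,100,15),(16,255,150)); k=np.zeros_like(m); x0,y0,x1,y1=box; k[y0:y1,x0:x1]=m[y0:y1,x0:x1]
    n,l,st,c=cv2.connectedComponentsWithStats(k)
    for i in np.argsort(-st[1:,4])[:3]+1:
        if st[i,4]<30: continue
        a=np.argwhere(l==i)[:,::-1].astype(np.float32); f=cv2.fitLine(a,2,0,.01,.01).ravel(); t=(a-f[2:])@f[:2]; 
        e=[f[2:]+f[:2]*t.min(),f[2:]+f[:2]*t.max()]; print(tag,st[i],"ends",np.round(e,1))
        for s in range(int(t.min()),int(t.max()),6):
            q=a[abs(t-s)<1.5]; w=(q-f[2:])@np.array([-f[1],f[0]]); print((s,round(float(np.ptp(w)),1)),end=" ")
        print()
E
python3 - <<'E'
from loc import *
P,im=snap("side","side13.png"); blob(im,(200,130,300,230),"side")
P,im=snap("scene","scene13.png"); blob(im,(225,190,300,250),"scene")
P,im=snap("wrist","wrist13.png"); print(P[2]); blob(im,(0,0,512,230),"wrist")
E
```

```text
side [283 139  17  21 282] ends [[289.2 138.3]
 [291.6 159.3]]
(-11, 2.0) (-5, 16.2) (1, 15.2) (7, 14.1) 
side [236 160  41  35 166] ends [[235.2 193. ]
 [275.5 159.4]]
(-22, 2.0) (-16, 3.1) (-10, 5.8) (-4, 3.5) (2, 2.3) (8, 2.2) (14, 2.2) (20, 1.5) (26, 1.5) 
scene [237 204  44  23 339] ends [[237.4 222. ]
 [280.5 207.3]]
(-23, 4.1) (-17, 12.3) (-11, 5.4) (-5, 5.1) (1, 5.1) (7, 8.5) (13, 9.2) (19, 8.5) 
scene [226 236  19  14 181] ends [[226.3 244.5]
 [244.5 243.3]]
(-9, 11.1) (-3, 8.2) (3, 9.0) 
[538.81865301 -84.51270739 339.79790363]
wrist [ 421  137   91   93 7419] ends [[441.1 226.5]
 [505.3 136. ]]
(-50, 23.0) (-44, 43.0) (-38, 58.8) (-32, 71.0) (-26, 82.4) (-20, 93.2) (-14, 103.2) (-8, 102.2) (-2, 98.2) (4, 92.4) (10, 87.4) (16, 81.0) (22, 74.6) (28, 66.6) (34, 59.4) (40, 48.8) (46, 38.0) (52, 25.8) (58, 9.4) 
wrist [  91    0   57  101 3572] ends [[100.5  -3.1]
 [133.6  99.8]]
(-57, 6.3) (-51, 24.4) (-45, 24.0) (-39, 23.7) (-33, 25.9) (-27, 32.6) (-21, 37.9) (-15, 40.8) (-9, 40.8) (-3, 40.5) (3, 39.8) (9, 39.5) (15, 38.9) (21, 38.9) (27, 38.3) (33, 37.0) (39, 34.5) (45, 26.2) 
wrist [  0  91  16 104 416] ends [[ -2.3  91.3]
 [ 11.9 194.3]]
(-51, 0.1) (-45, 1.0) (-39, 2.1) (-33, 1.3) (-27, 3.2) (-21, 4.2) (-15, 5.2) (-9, 6.2) (-3, 7.2) (3, 7.9) (9, 8.5) (15, 9.3) (21, 8.1) (27, 1.1) (33, 1.3) (39, 1.1) (45, 2.0) (51, 1.3)
```

```bash
cat >> h.py <<'E'
def tri(obs):
    A=[];B=[]
    for P,(u,v) in obs:
        K,r,o=P; d=r@np.linalg.solve(K,[u,v,1]); d/=np.linalg.norm(d); M=np.eye(3)-np.outer(d,d); A.append(M);B.append(M@o)
    A=np.vstack(A);B=np.hstack(B);x=np.linalg.lstsq(A,B,rcond=None)[0]; return x,np.linalg.norm(A@x-B)
E
python3 - <<'E'
from h import *
S,Q,W=pose("side"),pose("scene"),pose("wrist")
t,e1=tri([(S,(234,196)),(Q,(280,207.5)),(W,(133,97))]); e,e2=tri([(S,(280,160)),(Q,(237.5,222))])
print(t,e1,e,e2,np.linalg.norm(t-e))
for v in(15,25,60,90): 
  u=133.6+(v-99.8)*(33.1/102.9); print(v,[ray(W,u,v,z)[:2].round() for z in(19,40,60)])
E
```

```text
[519.47905706  41.57289122  15.37336303] 10.860227955282927 [675.2409935   68.55173343  89.862163  ] 7.557921725689738 174.75188151318017
15 [array([587.,  70.]), array([584.,  60.]), array([581.,  50.])]
25 [array([579.,  66.]), array([576.,  56.]), array([574.,  47.])]
60 [array([550.,  52.]), array([549.,  43.]), array([549.,  35.])]
90 [array([524.,  40.]), array([525.,  32.]), array([526.,  24.])]
```

Tip ≈ (519,42,15), plate end ≈ (675,68,90). That makes a length of 175 mm (expected 180) and a tilt of about 25°, with the handle resting on the shelf edge. Taking a closer look with the wrist camera, numerically.

Call:
send_rows(moves=[[[8.5,1,3.5,0,0],[8.5,2,7,0,0],[8.5,3,10.5,0,0],[8.5,4,14,0,0],[8.5,4,14,0,0],[8.5,4,14,0,0]]])

```text
clock: 22.93
ee_pos: [512.4, 43.3, 370.4]
tcp_rot: [0.994, 0.111, -0.0, -0.0]
wrist_force: [0.3, -0.6, -0.3]
grip_width: 85.1
grasp_force: 0.0
```

Run:
```python
from h import *
P,im=snap("wrist","wrist14.png"); print(P[2],ctrl.get_obs()["ee_pos"])
hsv=cv2.cvtColor(im,cv2.COLOR_BGR2HSV); m=cv2.inRange(hsv,(3,100,15),(16,255,190)); m[240:]=0
n,l,st,c=cv2.connectedComponentsWithStats(m)
t0,e0=np.array([519.5,41.6,15.4]),np.array([675.2,68.6,89.9])
print("pred",proj(P,t0),proj(P,e0))
for i in range(1,n):
  if st[i,4]>200:
    print(st[i])
    for v in range(st[i,1],st[i,1]+st[i,3],10):
      xs=np.where(l[v]==i)[0]; 
      # intersect with sloped plane through axis, tilt 25.6deg
      u=(xs.min()+xs.max())/2; K,r,o=P; d=r@np.linalg.solve(K,[u,v,1]); a=e0-t0; nn=np.cross(a,np.cross([0,0,1],a)); p=o+d*(nn@(t0-o))/(nn@d)
      print(v,xs.min(),xs.max(),p.round(1))
```

```text
[578.69590555  58.10198157 339.54902324] [512.22403647  42.00728929 370.36466538]
pred [255.97095927 161.10318171] [268.65807146 -38.23528303]
[ 240    0   37  169 4688]
0 248 275 [653.5  68.5  79.8]
10 248 274 [647.6  67.4  77. ]
20 248 273 [641.4  66.3  74. ]
30 248 273 [635.   64.7  70.9]
40 248 272 [628.3  63.5  67.7]
50 247 272 [621.4  62.3  64.4]
60 248 271 [614.2  60.5  60.9]
70 248 270 [606.6  59.2  57.3]
80 248 270 [598.8  57.3  53.5]
90 248 269 [590.6  55.8  49.6]
100 248 269 [582.   53.7  45.4]
110 241 275 [573.   52.1  41.1]
120 240 276 [563.7  49.8  36.6]
130 240 275 [553.7  48.   31.8]
140 240 274 [543.3  46.1  26.8]
150 241 274 [532.6  43.   21.6]
160 243 272 [521.2  40.3  16.1]
[  76  136   57   99 1464]
136 126 126 [517.4 178.5  25.5]
146 128 128 [506.4 177.3  20.2]
156 128 129 [494.4 177.6  14.7]
166 128 129 [481.6 178.5   8.8]
176 91 129 [463.3 200.4   2.1]
186 102 129 [450.4 195.6  -4.3]
196 106 130 [435.8 194.1 -11.2]
206 104 130 [419.4 196.8 -18.6]
216 94 131 [400.9 204.1 -26.6]
226 131 131 [388.4 181.8 -34.2]
[  0 175  58  23 717]
175 4 8 [437.1 318.6  -0.5]
185 1 42 [426.2 305.3  -6.7]
195 6 14 [406.8 324.1 -14.2]
```

The axis is now well fixed: yaw 12° (matching the tool), passing (604, 58, 56) with 25° tilt. I'll grip the handle there, in front of the shelf edge, keeping the tilt.

Call:
send_rows(moves=[[[8.5,3,0.6,-1,0],[8.5,6,1.2,-3,0],[8.5,9.2,1.8,-6,0],[8.5,9.2,1.8,-9,0],[8.5,9.2,1.8,-12,0],[8.5,9.2,1.8,-14.5,0],[8.5,9.2,1.8,-15.6,0],[8.5,9.2,1.8,-15.6,0]]])

```text
clock: 23.65
ee_pos: [603.6, 58.0, 212.4]
tcp_rot: [0.994, 0.108, -0.002, -0.0]
wrist_force: [0.5, -0.1, 0.6]
grip_width: 84.9
grasp_force: 0.0
```

Call:
send_rows(moves=[[[1.5,0,0,0,0],[1.5,0,0,0,0],[1.5,0,0,0,0],[1.5,0,0,0,0],[1.5,0,0,0,0],[1.5,0,0,0,0],[1.5,0,0,0,0],[1.5,0,0,0,0]]], grip_force=40)

```text
clock: 24.32
ee_pos: [604.6, 58.7, 215.3]
tcp_rot: [0.994, 0.109, 0.0, 0.0]
wrist_force: [-1.7, 0.4, 6.2]
grip_width: 20.7
grasp_force: 39.1
```

Call:
send_rows(moves=[[[1.5,0,0,1,0],[1.5,-0.5,0,3,0],[1.5,-2,0,6,0],[1.5,-4,0,9,0],[1.5,-6,0,12,0],[1.5,-8,0,15,0],[1.5,-8,0,15,0],[1.5,-8,0,15,0]]])

```text
clock: 24.98
ee_pos: [524.0, 58.7, 366.6]
tcp_rot: [0.994, 0.109, 0.002, 0.0]
wrist_force: [0.9, 0.7, -2.0]
grip_width: 20.8
grasp_force: 39.2
```

Run:
```python
from loc import *
o=ctrl.get_obs(); print(o["ee_pos"],o["grip_width"],o["grasp_force"],o["moment"])
S,im=snap("side","side15.png"); blob(im,(170,90,300,230),"side")
Q,im=snap("scene","scene15.png"); blob(im,(225,140,330,250),"scene")
for n in("scene0","scene15"):
    h=cv2.cvtColor(cv2.imread(f"pics/{n}.png"),cv2.COLOR_BGR2HSV); m=cv2.inRange(h[100:150,205:250],(3,100,15),(20,255,255)); print(n,cv2.boundingRect(cv2.findNonZero(m)))
for z in(130,180): print(proj(S,[524,40,z]),proj(Q,[524,40,z]))
```

```text
[523.98578802  58.65802035 366.6474361 ] 20.848145441064613 39.22041893005371 [-0.02080261  0.01608197 -0.01082913]
side [283 139  17  21 273] ends [[288.6 138.1]
 [292.  159.2]]
(-11, 2.1) (-5, 16.6) (1, 16.6) (7, 13.2) 
side [196 137  29  26 256] ends [[195.8 160.7]
 [225.3 138.7]]
(-16, 5.0) (-10, 9.4) (-4, 8.6) (2, 8.6) (8, 6.4) (14, 4.4) 
scene [261 171  23  18 198] ends [[262.  182.3]
 [283.6 173.4]]
(-9, 10.8) (-3, 13.0) (3, 5.5) (9, 6.7) 
scene [226 236  19  14 179] ends [[226.2 244.4]
 [244.3 243.5]]
(-9, 11.1) (-3, 8.1) (3, 9.0) 
scene [318 229   9  17  66] ends [[322.1 229.3]
 [323.6 245.2]]
(-6, 4.2) (0, 7.1) (6, 1.1) 
scene0 (0, 0, 38, 43)
scene15 (0, 0, 38, 43)
[230.84832086 166.71699795] [277.91505355 186.73112148]
[229.77136061 152.15903843] [278.58864398 176.74580828]
```

Run:
```python
from h import *
S,Q=pose("side"),pose("scene"); o=ctrl.get_obs(); g=np.array(o["ee_pos"])-[0,0,155]; th=np.radians(12.2); a=np.array([np.cos(th),np.sin(th),0]); n=np.array([-a[1],a[0],0])
for P,u,v in((S,196,161),(S,197.5,160),(S,225,139),(Q,262,182)):
    K,r,c=P; d=r@np.linalg.solve(K,[u,v,1]); p=c+d*(n@(g-c))/(n@d)-g; print((p@a).round(1),p[2].round(1),np.hypot(p@a,p[2]).round(1))
print(o["ee_pos"],o["joint_pos"])
```

```text
-89.8 -36.5 97.0
-85.6 -35.0 92.5
-7.0 1.4 7.2
80.3 38.6 89.1
[524.47376508  58.57431284 364.20579768] [ 2.29949700e-02  3.57935952e-01  1.75120479e+00 -4.68644346e-06
  1.03298872e+00  1.37609262e+00]
```

Held with about 25° of tilt, tip 89 mm out and about 40 mm below the grasp point. I'm carrying it to the mortar with the handle pointing to +y.

Call:
send_rows(moves=[[[1.5,-0.5,-2,0,0.12],[1.5,-1,-5,0,0.24],[1.5,-1.5,-8,0,0.36],[1.5,-2,-11,0,0.48],[1.5,-2.05,-14,0,0.6],[1.5,-2.05,-17,0,0.72],[1.5,-2.05,-20,0,0.84],[1.5,-2.05,-23,0,0.96]]])

```text
clock: 25.75
ee_pos: [504.0, -173.1, 363.1]
tcp_rot: [0.83, 0.558, -0.001, -0.001]
wrist_force: [0.3, -0.9, -0.8]
grip_width: 20.7
grasp_force: 39.3
```

Call:
send_rows(moves=[[[1.5,0,-3,0,0.12],[1.5,0,-6,0,0.24],[1.5,0,-9,0,0.36],[1.5,0,-11.4,0,0.4],[1.5,0,-11.4,0,0.4],[1.5,0,-11.4,0,0.4]]])

```text
clock: 26.25
ee_pos: [503.9, -286.6, 362.8]
tcp_rot: [0.705, 0.709, -0.0, -0.001]
wrist_force: [-0.1, 1.2, -1.2]
grip_width: 20.8
grasp_force: 39.2
```

```bash
cat > meas.py <<'E'
from loc import *
import sys
o=ctrl.get_obs(); print(o["ee_pos"],R.from_quat(o["tcp_rot"]).as_matrix()[:,1].round(3),o["wrist_force"],o["grasp_force"])
S,im=snap("side",sys.argv[1]); 
hsv=cv2.cvtColor(im,cv2.COLOR_BGR2HSV)
m=cv2.inRange(hsv,(3,90,15),(25,255,255))[200:360,200:330]
n,l,st,c=cv2.connectedComponentsWithStats(m)
for i in range(1,n):
    if st[i,4]>40: print("side",st[i]+[200,200,0,0,0],c[i]+200,np.median(hsv[200:360,200:330][l==i],0))
E
python3 meas.py side16.png
python3 - <<'E'
from h import *
S=pose("side")
o=ctrl.get_obs();e=np.array(o["ee_pos"])
for k,d in dict(grip=[0,0,-159],tip=[0,-89,-195],end=[0,74,-120]).items(): print(k,(e+d).round(),proj(S,e+d).round())
print("rim far/near/c",proj(S,[504,-399,85]),proj(S,[504,-283,85]),proj(S,[504,-341,85]))
E
```

```text
[ 503.86380289 -286.57054253  362.75424611] [ 1.     0.005 -0.002] [-0.09927195  1.20492641 -1.1564844 ] 39.23193275928497
side [ 238  236   55  109 3254] [264.52550707 304.25046097] [ 15. 126. 116.]
side [274 343  32  17 340] [288.62352941 352.77352941] [  3. 166. 134.]
grip [ 504. -286.  204.] [257. 249.]
tip [ 504. -375.  168.] [271. 297.]
end [ 504. -212.  243.] [247. 209.]
rim far/near/c [273.58058631 328.21021676] [257.63715847 280.21955512] [265.26608683 303.1830811 ]
```

Everything lines up with prediction: the tip is over the mouth, 34 mm past centre. Lowering.

Call:
send_rows(moves=[[[1.5,0,0.1,-3,0],[1.5,0,0.1,-5,0],[1.5,0,0.1,-7,0],[1.5,0,0.1,-8,0],[1.5,0,0.1,-8.8,0],[1.5,0,0.1,-9.2,0],[1.5,0,0.1,-9.2,0]]])

```text
clock: 26.88
ee_pos: [504.0, -284.1, 272.4]
tcp_rot: [0.705, 0.71, -0.0, -0.0]
wrist_force: [-0.5, 0.8, -1.2]
grip_width: 20.8
grasp_force: 39.3
```

Call:
send_rows(moves=[[[1.5,0,0,-0.2,0],[1.5,0,0,-0.4,0],[1.5,0,0,-0.6,0],[1.5,0,0,-0.6,0]]])

```text
clock: 27.22
ee_pos: [503.9, -284.4, 266.7]
tcp_rot: [0.705, 0.71, 0.0, 0.0]
wrist_force: [-0.4, -0.1, -1.0]
grip_width: 20.6
grasp_force: 39.3
```

Call:
send_rows(moves=[[[1.5,0,0,-0.2,0],[1.5,0,0,-0.3,0],[1.5,0,0,-0.4,0],[1.5,0,0,-0.4,0]]])

```text
clock: 27.55
ee_pos: [503.9, -284.4, 262.5]
tcp_rot: [0.705, 0.71, -0.0, -0.0]
wrist_force: [0.5, -0.2, -0.3]
grip_width: 20.3
grasp_force: 39.3
```

```bash
python3 meas.py side17.png
```

```text
[ 503.87788467 -284.37841016  262.46639892] [ 1.     0.007 -0.   ] [ 0.51540666 -0.1634693  -0.30060429] 39.264289140701294
side [ 238  265   55   80 2837] [264.81353542 310.34684526] [ 15. 124. 112.]
side [274 343  32  17  60] [288.63333333 348.9       ] [  4.  151.5 179. ]
side [276 346  26  14 174] [288.66091954 353.54022989] [  3. 169. 133.]
```

Release now and let the head tip in over the near rim.

Call:
send_rows(moves=[[[8.5,0,0,0,0],[8.5,0,0,0,0],[8.5,0,0,0,0],[8.5,0,0,0,0],[8.5,0,0,0,0],[8.5,0,0,0,0]]])

```text
clock: 28.1
ee_pos: [503.9, -284.4, 262.7]
tcp_rot: [0.705, 0.71, 0.0, 0.0]
wrist_force: [-0.0, 0.4, -0.5]
grip_width: 85.0
grasp_force: 0.0
```

```bash
python3 meas.py side18.png
```

```text
[ 503.93391273 -284.38288886  262.68483126] [1.    0.007 0.   ] [-0.02713455  0.36733979 -0.54151296] 0.0
side [ 239  265   54   80 2859] [264.92130115 310.09094089] [ 15. 124. 113.]
side [274 343  32  17  60] [288.7  348.95] [  4.  150.5 179.5]
side [276 346  27  14 188] [288.50531915 353.54255319] [  3. 170. 134.]
```

Call:
send_rows(moves=[[[8.5,0,0,1,0],[8.5,0,0,2.5,0],[8.5,0,0,5,0],[8.5,0,0,8,0],[8.5,0,0,11,0],[8.5,0,0,14,0],[8.5,0,0,15,0],[8.5,0,0,15,0]]])

```text
clock: 28.82
ee_pos: [504.1, -284.5, 416.1]
tcp_rot: [0.705, 0.71, 0.001, 0.003]
wrist_force: [0.3, -0.9, -0.6]
grip_width: 84.8
grasp_force: 0.0
```

Call:
send_rows(moves=[[[8.5,-3,3,1,0],[8.5,-5,6,1,0],[8.5,-6,10,1,0],[8.5,-6,14,1,0],[8.5,-6,18,1,0],[8.5,-6,22,1,0],[8.5,-6,24,1,0],[8.5,-6,24,1,0]]])

```text
clock: 29.48
ee_pos: [443.3, -41.3, 421.6]
tcp_rot: [0.703, 0.711, -0.0, -0.001]
wrist_force: [-0.8, -0.3, -0.4]
grip_width: 84.8
grasp_force: 0.0
```

```bash
python3 meas.py side19.png
python3 - <<'E'
from h import *
import textwrap
S,Q=pose("side"),pose("scene"); ims=(cv2.imread("pics/side19.png"),snap("scene","scene19.png")[1])
# coarse class map, difference against the start pictures
for n,im,box in(("side",ims[0],(225,180,315,350)),("scene",ims[1],(200,70,265,150))):
    ref=cv2.imread(f"pics/{n}0.png"); x0,y0,x1,y1=box
    h=cv2.cvtColor(im,cv2.COLOR_BGR2HSV)
    d=(np.abs(im.astype(int)-ref).sum(2)>60)
    br=cv2.inRange(h,(3,90,15),(17,255,255))>0; gr=(abs(h[:,:,0].astype(int)-75)<15)
    st=3 if n=="side" else 2
    print(n,box,"step",st)
    for v in range(y0,y1,st): print(v,"".join(("B" if d[v,u] else "b") if br[v,u] else ("." if gr[v,u] else "#") for u in range(x0,x1,st)))
E
```

```text
[443.31487233 -41.3292861  421.57527444] [ 1.     0.01  -0.002] [-0.75117326 -0.28821894 -0.38725241] 0.0
side [ 238  245   55  100 3035] [264.70675453 307.47907743] [ 15. 124.  99.]
side [274 343  31  17 344] [288.8255814  352.75581395] [  3. 166. 121.]
side (225, 180, 315, 350) step 3
180 ................##############
183 ................##############
186 .................#############
189 ..................############
192 ...................###########
195 ...................###########
198 ....................##########
201 .....................#########
204 ......................########
207 ......................########
210 ......................########
213 ......................#######.
216 ......................#####...
219 ......................##......
222 ..............................
225 ..............................
228 ..............................
231 ..............................
234 ..............................
237 ..............................
240 ..............................
243 ..............................
246 ........####BBB...............
249 ...
[... 2020 characters left out ...]
Bbbb#...........
114 ..b##bbbBbBBBBBBBBbbbb...........
116 ...#bbbbBbBBBBBBBBbbbb...........
118 .....bbbBbBBBBBBBBbbbb...........
120 .....bbbBbBBBBBBBBbbBb...........
122 .....#bBBbBBBBBBBBbBBb...........
124 ......bBBBBBBBBBBBBBb#...........
126 ......#bBBBBBBBBBbBbb#...........
128 ......#bbBBBbbbbbbbbb#...........
130 ......#bbbbbbbbbbbbbbb...........
132 ......#bbbbbbbbbbbbbb#...........
134 .......bbbbbbbbbbbbbb#...........
136 .......#bbbbbbbbbbbb#............
138 ........#bbbbbbbbbbb.............
140 .........#bbbbbbbb#..............
142 ...........##bbb##...............
144 .................................
146 ...............................##
148 ..............................###
```

Run:
```python
from h import *
S,Q=pose("side"),pose("scene")
C=np.array([504,-341,0])
for lean in (65,60,50,45,40,35):
    a=np.radians(lean); u=np.array([0,np.sin(a),np.cos(a)])
    for ty in (-30,-15,0):
        tip=C+[0,ty,20+10*np.sin(a)]; e=tip+180*u; print(lean,ty,"tip",proj(S,tip).round(),"end",e.round(),proj(S,e).round(),proj(Q,e).round())
e=C+[0,-35+163,66+76]; print("unfallen",proj(S,e),proj(Q,e))
K,r,o=S; d=r@np.linalg.solve(K,[255.5,248,1]); 
for z in(120,140,160,180): print(z,ray(S,255.5,248,z))
im=cv2.imread("pics/scene19.png").astype(int); ref=cv2.imread("pics/scene13.png").astype(int)
m=(np.abs(im-ref).sum(2)>45).astype(np.uint8); m[:90]=0; m[170:]=0; m[:,:195]=0; m[:,275:]=0
n,l,st,c=cv2.connectedComponentsWithStats(m); print([s for s in st[1:] if s[4]>20])
```

```text
65 -30 tip [269. 328.] end [ 504. -208.  105.] [248. 248.] [244. 137.]
65 -15 tip [267. 322.] end [ 504. -193.  105.] [247. 243.] [246. 140.]
65 0 tip [265. 316.] end [ 504. -178.  105.] [245. 238.] [248. 143.]
60 -30 tip [269. 328.] end [ 504. -215.  119.] [249. 247.] [243. 133.]
60 -15 tip [267. 322.] end [ 504. -200.  119.] [247. 242.] [245. 136.]
60 0 tip [265. 316.] end [ 504. -185.  119.] [246. 237.] [247. 139.]
50 -30 tip [269. 329.] end [ 504. -233.  143.] [251. 246.] [240. 125.]
50 -15 tip [267. 322.] end [ 504. -218.  143.] [249. 241.] [242. 127.]
50 0 tip [265. 316.] end [ 504. -203.  143.] [247. 236.] [245. 130.]
45 -30 tip [269. 329.] end [ 504. -244.  154.] [252. 247.] [239. 120.]
45 -15 tip [267. 323.] end [ 504. -229.  154.] [250. 242.] [241. 123.]
45 0 tip [265. 316.] end [ 504. -214.  154.] [249. 236.] [243. 126.]
40 -30 tip [269. 329.] end [ 504. -255.  164.] [254. 249.] [237. 116.]
40 -15 tip [267. 323.] end [ 504. -240.  164.] [252. 243.] [239. 119.]
40 0 tip [265. 317.] end [ 504. -225.  164.] [250. 238.] [241. 122.]
35 -30 tip [269. 329.] end [ 504. -268.  173.] [255. 251.] [235. 112.]
35 -15 tip [267. 323.] end [ 504. -253.  173.] [253. 245.] [237. 114.]
35 0 tip [265. 317.] end [ 504. -238.  173.] [251. 240.] [239. 117.]
unfallen [248.63274332 239.70646919] [243.08858274 128.67170451]
120 [ 516.49964278 -223.17228392  120.        ]
140 [ 512.73222754 -237.39618914  140.        ]
160 [ 508.9648123  -251.62009437  160.        ]
180 [ 505.19739705 -265.8439996   180.        ]
[array([ 229,   90,   46,   60, 1193], dtype=int32), array([213, 106,  12,  24, 104], dtype=int32), array([221, 118,  21,  10,  93], dtype=int32), array([210, 136,  12,   9,  45], dtype=int32), array([228, 149,  19,  13, 154], dtype=int32), array([245, 151,  13,  11,  86], dtype=int32)]
```

The pestle end is at side (255,248) and scene (~237,113). That fits a lean of about 35–40° with the tip on the mortar floor; an unfallen pestle would show its end at (243,128) in the scene view. The mortar outline is unchanged. One last check that everything is still, then hand in.

Run:
```python
from h import *
_,b=snap("side","side20.png"); a=cv2.imread("pics/side19.png")
d=np.abs(a.astype(int)-b).sum(2)>60; print("moved px mortar",d[235:350,230:300].sum(),"mat",d[95:180,150:220].sum())
s=cv2.imread("pics/scene19.png").astype(int);r=cv2.imread("pics/scene2.png").astype(int); print("mat vs after placing",(np.abs(s-r).sum(2)>60)[215:295,305:390].sum())
ctrl.hand_in(); print(ctrl.get_obs()["clock"])
```

```text
moved px mortar 44 mat 128
mat vs after placing 338
the job is handed in; nothing more can be done
the job is handed in; nothing more can be done
```

I handed the job in, but I have no verdict, and my last stillness check before handing in was unclear: it showed pixel changes around the mortar and mat (possibly the arm's shadow) that I didn't look into. By my measurements the tumbler stands upright on the mat, the pestle leans head down in the mortar at about 35–40°, and the mortar hasn't moved; the pestle slipped from the grip once and landed against the shelf, and I re-took it by the handle.

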